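Find the socket that fits the cart wheel's nut

TASK

On the cart wheel lying nearest the robot, find which of the three sockets fits the hex nut (try them if need be), push that socket fully down over the nut and finish while still holding it there, gripped and ready for turning. The other two sockets must end standing upright, mouth down, on the bench, and the other objects stay where they are.

Things in the scene. Friction and masses are not known exactly. Their poses are not given: they have to be found in the camera images.
- socket_s_mid (a point): Small of 3 steel sockets (places swap), for 19 mm nuts, standing mouth down. Point: on its axis, 35 mm above mouth, 35 below top; z up. Lower 40 mm: round, 30 mm diameter; above: square drive adapter to grip, 16 mm wide, 30 high, faces along x and y. Hex bore 21 mm across flats, 27 deep, x to a flat, mouth flared 2.5 mm a side over the last 5. About 160 g, can vary by a third
- socket_m_mid (a point): Middle of 3 steel sockets (places swap), for 24 mm nuts, standing mouth down. Point: on its axis, 35 mm above mouth, 35 below top; z up. Lower 40 mm: round, 36 mm diameter; above: square drive adapter to grip, 16 mm wide, 30 high, faces along x and y. Hex bore 26 mm across flats, 27 deep, x to a flat, mouth flared 2.5 mm a side over the last 5. About 200 g, can vary by a third
- socket_l_mid (a point): Large of 3 steel sockets (places swap), for 30 mm nuts, standing mouth down. Point: on its axis, 35 mm above mouth, 35 below top; z up. Lower 40 mm: round, 43 mm diameter; above: square drive adapter to grip, 16 mm wide, 30 high, faces along x and y. Hex bore 32 mm across flats, 27 deep, x to a flat, mouth flared 2.5 mm a side over the last 5. About 260 g, can vary by a third
- nut_a (a point): Hex nut on a cart wheel lying flat, fixed to the bench. Three wheels, places swap: nearest the robot is the job, the two farther ones are spares. Nuts are 19, 24 and 30 mm across flats; find out which by looking or trying. Point: centre of the nut's top face, 62 mm above bench; z up, x to a flat. Wheel 160 mm across, 34 high
- nut_b (a point): As nut_a, on another wheel. Each nut is 16 mm high, cannot turn, and has a 2.5 mm bevelled crown and a 12 mm thick axle end reaching 7 mm above this point. Its 54 mm wide washer has its top 16 mm below this point: the mouth of a fully seated socket rests on it
- nut_c (a point): As nut_a and nut_b, on the third wheel. A socket too small for a nut stops on its crown, 16 to 19 mm short of the washer; one too large drops down to the washer but turns loosely, and does not count as fitting
- flask: Bystander, to be left where it is: steel vacuum flask, 68 mm diameter, 195 mm high. Origin at the middle of its underside.
- jar: Bystander, to be left where it is: glass jar, 70 mm diameter, 85 mm high. Origin at the middle of its underside.
- screwdriver: Bystander, to be left where it is: screwdriver lying flat. Origin at the middle of its underside.
- bowl: Bystander, to be left where it is: steel bowl, 150 mm wide, 45 mm high. Origin at the middle of its underside.
- bearing: Bystander, to be left where it is: bearing ring, 52 mm diameter, 15 mm high. Origin at the middle of its underside.
- washer: Bystander, to be left where it is: loose flat ring, 34 mm diameter, 6 mm high. Origin at the middle of its underside.
- carton: Bystander, to be left where it is: cardboard carton 110 x 80 x 50 mm. Origin at the middle of its underside.
- brush: Bystander, to be left where it is: brush lying flat. Origin at the middle of its underside.

How it is judged:
By the outcome, as a careful person would: the job done as asked, in the order asked, and still so for the second after the job is handed in, while the arm keeps its last pose, push and grip.
It also fails if it takes over 72 s, if anything falls off the work surface, if the arm or the gripper's body presses on something with over 40 N, if the wrist force passes 120 N, or if a joint passes its speed limit or range.

ROBOT

A 7-joint arm with a two-finger parallel gripper is mounted at the origin on the work surface. World frame = base frame: x ahead of the robot, y to its left, z up, the work surface at z = 0. Lengths are in m, angles in rad, forces in N, time in s.
With the tool pointing down it reaches from about 0.425 to 0.975 m from the base axis. Payload 16.7 kg.
Tool frame: the origin (TCP) lies midway between the tips of the shut fingers; the grasp point (between the pads) lies 19 mm behind it; x points along the fingers, y is the direction in which the jaws open and shut, and the axes are right-handed (so a half turn about x gives the same grasp; the last joint's range is limited). The gripper opens to 85 mm and grips with 20 to 120 N. Pads are 22 mm wide; open, the fingers measure 114 mm over their backs; the gripper's body (76 mm by 85 mm) begins 54 mm behind the grasp point. The pads swing forward as they close: fully open they stand 13 mm farther back than shut.
Start: joints at [0.951, 0.426, 0.074, 1.606, -0.034, 1.111, -0.067], TCP at [0.306, -0.602, 0.231] pointing down, gripper open.
Joint ranges: [-2.85, 2.85], [-0.5, 2.14], [-1.23, 1.37], [0.21, 2.46], [-1.02, 4.16], [0.16, 2.05], [-2.73, 2.73]. Speed limits (rad/s): [1.89, 1.89, 2.39, 2.39, 3.01, 3.01, 3.01].

INTERFACE

Orientations are given as [roll, pitch, yaw] about the fixed x, y, z axes, in that order (R = Rz(yaw) Ry(pitch) Rx(roll)).
In Python, from rig import * gives the robot as it stands. The module is installed in compiled form; this text tells all that it offers.
- The arm moves only by the shell command python3 -m creep 'ROWS' [OPENING] [FORCE]. ROWS is JSON, a list of rows, each a list of 4 numbers: the shift along the tool's x, y, z in mm, then the turn about the tool's x in degrees. In form: [[x, y, z, turn], ...]. A call has exactly 5 rows; each row is the pose to reach, as a shift and turn from the pose commanded when the call began, along the tool's axes at that moment; what a row does not reach only later rows make up. A row lasts 1/10 s, in which the tool goes at most 50 mm and 8.59 degrees, less where a joint would pass 70% of its speed; a pose out of reach is approached as far as the arm can. A call with a gripper value outside its range is refused whole. OPENING is the opening, from 0 (shut) to 1 (fully open), set as the call begins (- or left out, the last holds). The fingers move at their own pace and stop on an object; FORCE is the grip in N (left out, the last holds). Time passes only in rows, so rows that repeat a pose let the fingers close, or fill a call up. It gives the time, the measured TCP pose, the force and the opening at its end, in the units of the state.
- observe(): the state, without advancing time (a new reading comes with each control period).
- get_image(name): name is "side" or "top" or "wrist"; returns a dict with "image" (384x512x3 uint8, blue, green, red), "K" (3x3 intrinsics, pixels), "R" (3x3) and "t" (3): a world point X has camera coordinates R X + t; the wrist camera has in their place "tool_from_camera" (4x4, takes a point from camera to tool coordinates, whose origin is the TCP and whose axes are the tool frame's). Camera axes: x right, y down, z forward; pixel columns grow to the right and rows downward; lengths in m; the calibration is good to about 2 mm. A picture is of the moment at which its call begins: read the wrist's pose just before it. There is no depth.
- sign_off(): hands the job in, once; it reports no verdict.
The state is a dict: "time_s": time; "joint_pos": joint angles; "dq": joint speeds; "effort": joint torques, N m; "ee_pos": TCP position; "tcp_rot": TCP orientation; "contact_force": force on the tool from outside, world axes, zero at the start; "moment": the same for the moment, N m; "gripper_width": opening from 0.0 (shut) to 1.0 (fully open).
Only numpy, scipy, OpenCV 4.12 (cv2) and the standard library are available. Lean on these libraries where they do the work, as an engineer would, in place of code of your own. Each camera call takes 0.05 s, during which the arm holds its last target.

## Working session

There is one attempt and no reset: what is moved stays moved. The work goes in short steps, Python scripts to look and compute and a shell command to move; the robot and the scene stay as the last step left them, time stands still between calls to the robot, and variables do not carry over. Pictures are saved under pics/ and viewed, and the job is handed in when it is done.

```bash
mkdir -p pics; python3 - <<'E'
from rig import *
import cv2
s=observe(); print(s)
for n in ["side","top","wrist"]:
    d=get_image(n); cv2.imwrite(f"pics/{n}0.png",d["image"]); print(n,d["K"].tolist(),[ (k,d[k].tolist()) for k in d if k not in("image","K")])
E
```

```text
{'time_s': 0.0, 'joint_pos': array([ 0.95049135,  0.42674734,  0.07380665,  1.60660002, -0.03409535,
        1.11079613, -0.06708533]), 'dq': array([-1.47545474e-04, -7.25633791e-06, -2.95664523e-04,  8.50569212e-04,
       -1.71370004e-04, -9.16841283e-04,  6.20957542e-04]), 'effort': array([ 2.60245321e-05, -9.49804831e+01,  3.76120985e+00, -4.63495088e+01,
        1.93821086e-02,  1.02782695e-02, -1.27793822e-05]), 'ee_pos': array([ 0.30599711, -0.60120265,  0.23060213]), 'tcp_rot': array([-1.50679164,  1.56950347,  2.10563156]), 'contact_force': array([-1.47571827,  0.50821109, -0.56158941]), 'moment': array([-0.00361372,  0.00698429,  0.03429185]), 'gripper_width': 1.0016426835279877}
side [[400.84916564560547, 0.0, 254.51095333915896], [0.0, 400.84916564560547, 187.58678702387473], [0.0, 0.0, 1.0]] [('R', [[-0.9968915826450084, -0.0776171556507279, -0.013518491048227626], [-0.0458927317015074, 0.711548682456821, -0.7011364558136566], [0.06403928191745899, -0.6983366306035025, -0.7128989554830636]]), ('t', [0.5680213647377862, 0.10144382914480221, 1.1287492125900271])]
top [[427.8933805078108, 0.0, 251.34794618255208], [0.0, 427.8933805078108, 189.47460696533219], [0.0, 0.0, 1.0]] [('R', [[0.010220536917372007, -0.9999023256540747, 0.009533088518078738], [-0.9833733620107908, -0.011779271965563205, -0.18121280208515986], [0.18130739508556906, -0.00752249317275774, -0.9833977021448396]]), ('t', [-0.03645593384339744, 0.5828493490484618, 1.4550379221523337])]
wrist [[342.5294520537766, 0.0, 258.7958416403094], [0.0, 342.5294520537766, 188.93820319833318], [0.0, 0.0, 1.0]] [('tool_from_camera', [[3.1031028867294787e-05, -0.28399392434584236, 0.958826079104923, -0.14241901300769425], [0.999999906920524, 0.0004214377368358965, 9.246174327597742e-05, 0.0024656279620103305], [-0.00043034406612200987, 0.9588259869887121, 0.28399391098948357, -0.07140578054158542], [0.0, 0.0, 0.0, 1.0]])]
```

View pics/top0.png

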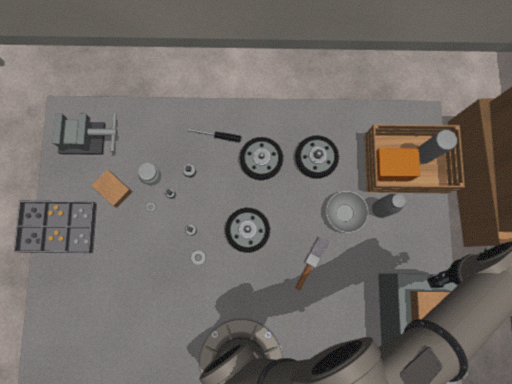

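View pics/side0.png

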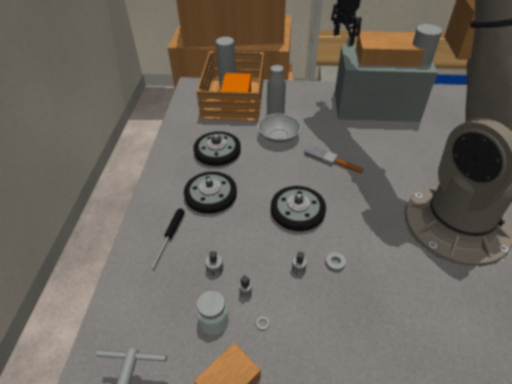

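View pics/wrist0.png

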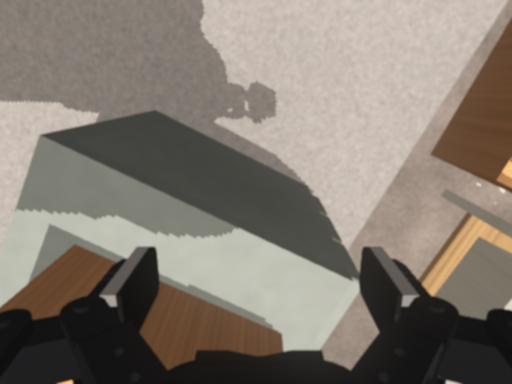

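The top view shows the near wheel at (247,230) and the sockets at about (189,170), (170,194) and (191,230). Next I'll enlarge those areas and measure them.

```bash
python3 - <<'E'
import cv2,numpy as np
t=cv2.imread("pics/top0.png"); s=cv2.imread("pics/side0.png")
a=cv2.resize(t[155:265,140:280],None,fx=5,fy=5,interpolation=cv2.INTER_CUBIC)
cv2.imwrite("pics/topz.png",a)
b=cv2.resize(s[180:300,190:340],None,fx=5,fy=5,interpolation=cv2.INTER_CUBIC)
cv2.imwrite("pics/sidez.png",b)
E
```

```text
(no output)
```

View pics/topz.png

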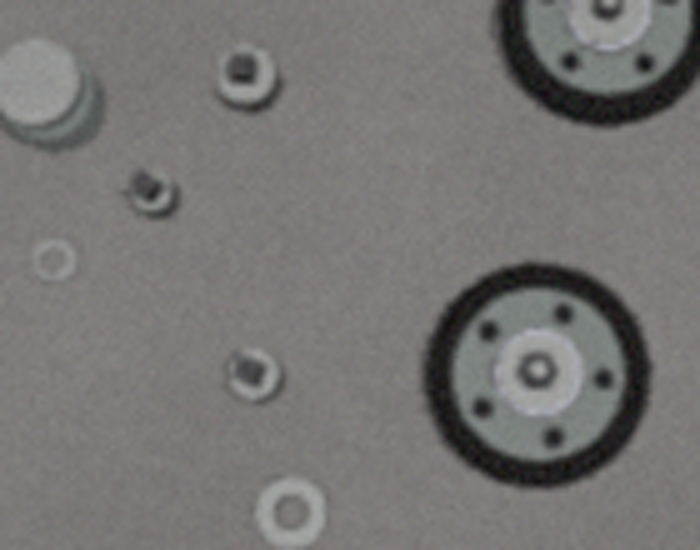

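View pics/sidez.png

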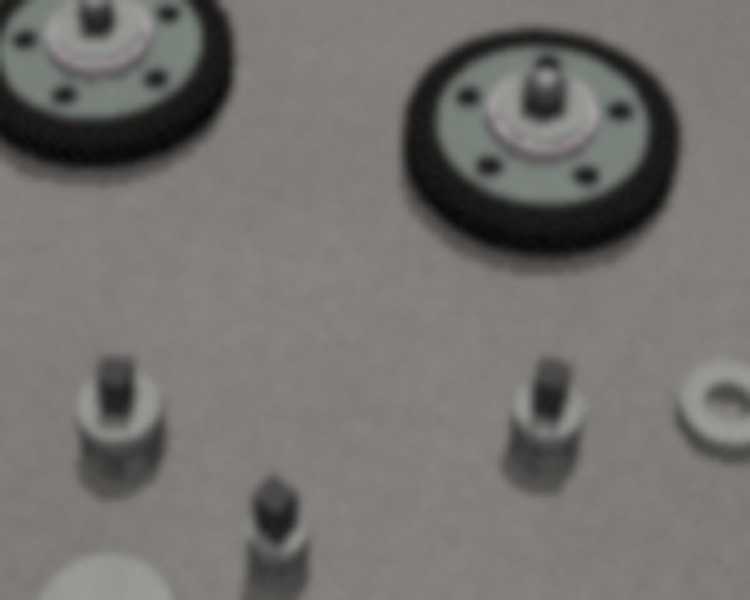

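```bash
cat > h.py <<'E'
from rig import *
import cv2,numpy as np
from scipy.spatial.transform import Rotation as Ro
def rot(s): return Ro.from_euler('xyz',s["tcp_rot"]).as_matrix()
def ray(d,uv,z,s=None):
    p=np.linalg.inv(d["K"])@np.array([uv[0],uv[1],1.])
    if "R" in d: R=d["R"].T; c=-R@d["t"]
    else:
        T=d["tool_from_camera"]; W=rot(s); R=W@T[:3,:3]; c=s["ee_pos"]+W@T[:3,3]
    v=R@p; return c+v*(z-c[2])/v[2]
def proj(d,X,s=None):
    X=np.asarray(X,float)
    if "R" in d: c=d["R"]@X+d["t"]
    else:
        T=d["tool_from_camera"]; c=np.linalg.inv(T)@np.append(rot(s).T@(X-s["ee_pos"]),1); c=c[:3]
    q=d["K"]@c; return q[:2]/q[2]
def jaw(s): # direction of tool y in world, deg
    y=rot(s)[:,1]; return np.degrees(np.arctan2(y[1],y[0]))
def rows(p,s=None,note=""):
    s=s or observe(); d=rot(s).T@(np.asarray(p)-s["ee_pos"])*1000
    print(note,"rows tool mm",d.round(1))
def st():
    s=observe(); print("t",round(s["time_s"],2),"p",s["ee_pos"].round(4),"jaw",jaw(s).round(2),"xax",rot(s)[:,0].round(3),"F",s["contact_force"].round(1),"w",round(s["gripper_width"],3)); return s
E
python3 - <<'E'
from h import *
s=st(); print(rot(s).round(3))
d=get_image("top"); e=get_image("side")
for n,uv,z in [("L",(188.6,168.6),.07),("M",(190,229),.07),("S",(169.6,192.4),.07),("wheel",(247.4,230),.034),("axle",(247.5,229.3),.069)]: print(n,ray(d,uv,z).round(4))
for n,uv,z in [("L",(190+115/5,180+362/5),.07),("M",(190+553/5,180+364/5),.07),("S",(190+275/5,180+482/5),.07),("axle",(190+545/5,180+65/5),.069)]: print(n,ray(e,uv,z).round(4))
E
```

```text
t 0.15 p [ 0.306  -0.6013  0.2308] jaw -63.03 xax [-0.001  0.001 -1.   ] F [ 0.4 -0.2 -0.3] w 1.001
[[-0.001  0.454 -0.891]
 [ 0.001 -0.891 -0.454]
 [-1.    -0.001  0.   ]]
L [0.6521 0.1913 0.07  ]
M [0.4401 0.1787 0.07  ]
S [0.5664 0.2541 0.07  ]
wheel [ 0.442  -0.0178  0.034 ]
axle [ 0.4413 -0.0181  0.069 ]
L [0.6563 0.1928 0.07  ]
M [0.4416 0.1794 0.07  ]
S [0.5713 0.2551 0.07  ]
axle [ 0.4455 -0.0245  0.069 ]
```

```bash
python3 -m creep '[[0,-36,-31,0],[0,-72,-62,0],[0,-108,-93,0],[0,-144,-124,0],[0,-180,-155,0]]' ; python3 -m creep '[[0,-36,-31,0],[0,-72,-62,0],[0,-108,-93,0],[0,-144,-124,0],[0,-180,-155,0]]'; python3 -c "
from h import *
s=st(); rows([.443,-.02,.22],s)"
```

```text
time_s: 0.75
ee_pos: [0.3628, -0.369, 0.2314]
tcp_rot: [1.825, 1.57, -0.846]
contact_force: [0.3, 0.8, 0.7]
gripper_width: 0.998
time_s: 1.25
ee_pos: [0.4192, -0.1383, 0.2316]
tcp_rot: [2.186, 1.57, -0.485]
contact_force: [1.2, 0.2, -0.4]
gripper_width: 1.002
t 1.25 p [ 0.4192 -0.1383  0.2316] jaw -63.04 xax [ 0.001 -0.    -1.   ] F [ 1.2  0.2 -0.4] w 1.002
 rows tool mm [ 11.6 -94.6 -74.8]
```

```bash
python3 -m creep '[[4,-28,-23,7],[8,-56,-45,14],[12,-85,-67,21],[12,-94.6,-74.8,27],[12,-94.6,-74.8,27]]' ; python3 - <<'E'
from h import *
s=st(); d=get_image("wrist"); cv2.imwrite("pics/w1.png",d["image"]); print(proj(d,[.443,-.02,.062],s))
E
```

```text
time_s: 1.75
ee_pos: [0.4432, -0.02, 0.2194]
tcp_rot: [-1.952, 1.57, 1.19]
contact_force: [-0.4, -0.5, 0.0]
gripper_width: 1.0
t 1.75 p [ 0.4432 -0.02    0.2194] jaw -90.0 xax [ 0.  0. -1.] F [-0.4 -0.5  0. ] w 1.0
[256.00966082 171.89283754]
```

View pics/w1.png

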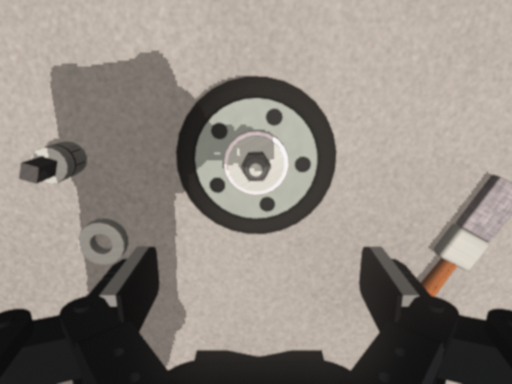

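```bash
python3 - <<'E'
import cv2
a=cv2.imread("pics/w1.png"); b=cv2.resize(a[125:205,210:310],None,fx=7,fy=7,interpolation=cv2.INTER_CUBIC); cv2.imwrite("pics/w1z.png",b)
E
```

```text
(no output)
```

View pics/w1z.png

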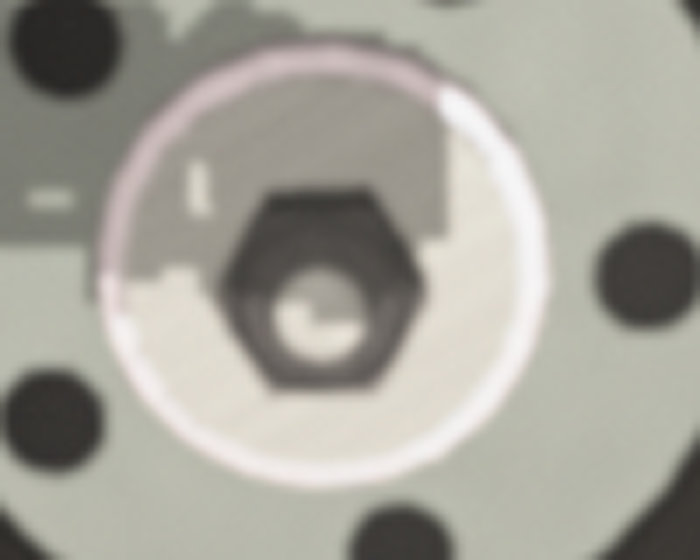

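```bash
python3 - <<'E'
from h import *
s=st(); d=get_image("wrist")
f=lambda u,v:(210+(u+.5)/7-.5,125+(v+.5)/7-.5)
P=lambda u,v,z:ray(d,f(u,v),z,s)[:2]
for z in(.046,.054,.060): print(z,np.linalg.norm(P(220,287,z)-P(427,292,z))*1e3)
print("top edge z.046 far", P(270,190,.054),P(372,190,.054),"near",P(268,390,.05),P(375,390,.05))
print("axle",P(321,315,.069),np.linalg.norm(P(272,315,.069)-P(370,315,.069))*1e3,"centre from corners",(P(220,287,.056)+P(427,292,.056))/2)
print("washer",np.linalg.norm(P(100,270,.046)-P(548,270,.046))*1e3, (P(100,270,.046)+P(548,270,.046))/2,(P(325,45,.046)+P(325,488,.046))/2)
a=cv2.resize(get_image("top")["image"][130:260,220:345],None,fx=4.5,fy=4.5,interpolation=cv2.INTER_CUBIC);cv2.imwrite("pics/t2.png",a)
E
```

```text
t 1.8 p [ 0.4429 -0.0214  0.2193] jaw -89.85 xax [-0.  0. -1.] F [ 0.6  0.1 -0.2] w 0.999
0.046 27.88032108212359
0.054 27.173861413287234
0.06 26.64401666165997
top edge z.046 far [ 0.4595701  -0.01428514] [ 0.45961072 -0.02751236] near [ 0.43164236 -0.01373479] [ 0.4316867  -0.02813563]
axle [ 0.44650036 -0.021045  ] 12.272762626813709 centre from corners [ 0.44684569 -0.02125112]
washer 60.18315120713541 [ 0.44727773 -0.02122851] [ 0.44694518 -0.02136337]
```

View pics/t2.png

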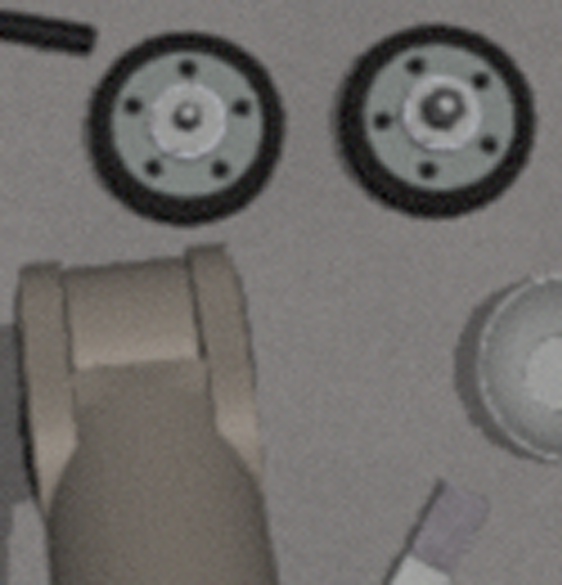

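The near nut measures about 27 mm across its corners, which makes it the 24 mm nut. The spare at left looks smaller and the one at right larger, so I'll use the middle socket. I'll move over it to look.

```bash
python3 -m creep '[[0,-45,0,0],[0,-90,0,0],[0,-135,0,0],[0,-180,0,0],[0,-200,2,0]]' ; python3 -m creep '[[10,0,0,0],[10,0,0,0],[10,0,0,0],[10,0,0,0],[10,0,0,0]]' ; python3 - <<'E'
from h import *
s=st(); d=get_image("wrist"); cv2.imwrite("pics/w2.png",d["image"]); print(proj(d,[.441,.179,.07],s))
cv2.imwrite("pics/w2z.png",cv2.resize(d["image"][110:230,180:330],None,fx=5,fy=5,interpolation=cv2.INTER_CUBIC))
E
```

```text
time_s: 2.4
ee_pos: [0.441, 0.1808, 0.2197]
tcp_rot: [-2.062, 1.569, 1.083]
contact_force: [1.1, -0.7, 0.7]
gripper_width: 1.0
time_s: 2.9
ee_pos: [0.4413, 0.1773, 0.2096]
tcp_rot: [2.968, 1.57, -0.175]
contact_force: [0.1, -0.6, 0.3]
gripper_width: 0.997
t 2.9 p [0.4413 0.1773 0.2096] jaw -90.1 xax [ 0. -0. -1.] F [ 0.1 -0.6  0.3] w 0.997
[253.69579712 177.07091808]
```

View pics/w2z.png

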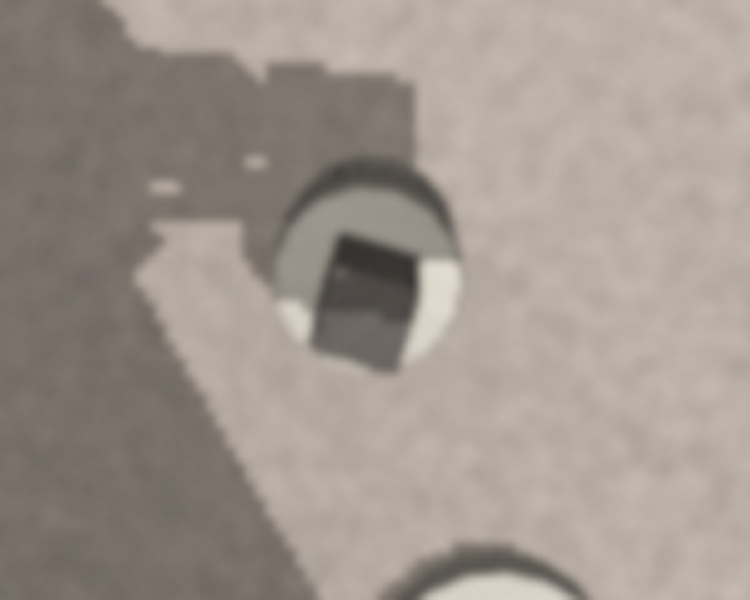

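View pics/w2.png

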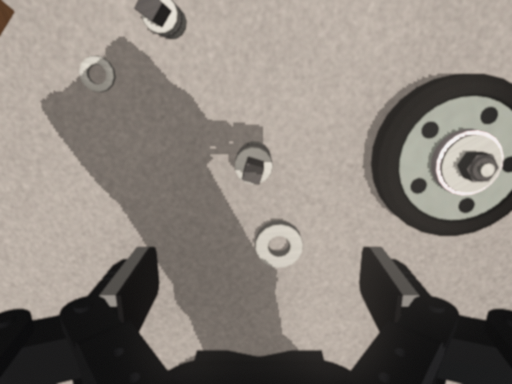

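```bash
python3 - <<'E'
from h import *
s=st(); d=get_image("wrist")
f=lambda u,v:(180+(u+.5)/5-.5,110+(v+.5)/5-.5)
P=lambda u,v,z:ray(d,f(u,v),z,s)[:2]
c=[P(310,348,.07),P(398,373,.07),P(418,292,.07),P(332,268,.07)]
print(np.round(c,4),np.mean(c,0))
for i in range(4):
    e=c[(i+1)%4]-c[i]; print(np.linalg.norm(e)*1e3,np.degrees(np.arctan2(e[1],e[0])))
b=[P(275,270,.04),P(463,270,.04)]; print(b,np.mean(b,0),np.linalg.norm(b[0]-b[1]))
E
```

```text
t 2.95 p [0.4413 0.1775 0.2096] jaw -90.09 xax [ 0. -0. -1.] F [0.4 0.7 0.1] w 1.0
[[0.4391 0.1895]
 [0.4347 0.1746]
 [0.4489 0.1712]
 [0.453  0.1856]] [0.4439043  0.18022613]
15.627577337386011 -106.4971585563084
14.585574625537173 -13.416874036243744
15.042085778307406 74.0027646744233
14.434610400056275 164.28758262187054
[array([0.44615807, 0.19738825]), array([0.44612114, 0.16243089])] [0.44613961 0.17990957] 0.03495738364274303
```

```bash
python3 -m creep '[[20,-2.5,-3.5,8],[50,-2.5,-3.5,15.3],[80,-2.5,-3.5,15.3],[95,-2.5,-3.5,15.3],[95,-2.5,-3.5,15.3]]' ; python3 - <<'E'
from h import *
s=st(); d=get_image("wrist"); cv2.imwrite("pics/w3.png",d["image"]); print(proj(d,[.445,.18,.07],s)); rows([.445,.18,.046],s)
E
```

```text
time_s: 3.5
ee_pos: [0.4434, 0.1801, 0.1127]
tcp_rot: [0.576, 1.567, -2.833]
contact_force: [-1.2, -0.3, 0.3]
gripper_width: 0.998
t 3.5 p [0.4434 0.1801 0.1127] jaw -105.31 xax [-0.003 -0.001 -1.   ] F [-1.2 -0.3  0.3] w 0.998
[253.87710964 216.82828047]
 rows tool mm [66.7 -0.5 -1.7]
```

View pics/w3.png

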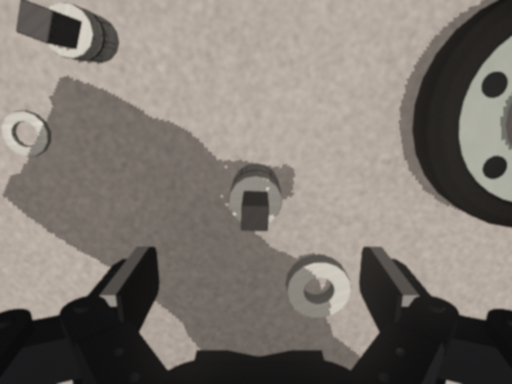

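```bash
python3 -m creep '[[25,-0.5,-1,0],[50,-0.5,-1,0],[64,-0.5,-1,0],[67,-0.5,-1,0],[67,-0.5,-1,0]]' ; python3 -m creep '[[0,0,0,0],[0,0,0,0],[0,0,0,0],[0,0,0,0],[0,0,0,0]]' 0 60; python3 -m creep '[[0,0,0,0],[0,0,0,0],[0,0,0,0],[0,0,0,0],[0,0,0,0]]' - 100;  python3 -c "
from h import *
s=st(); d=get_image('wrist'); cv2.imwrite('pics/w4.png',d['image'])"
```

```text
time_s: 4.05
ee_pos: [0.4459, 0.181, 0.0479]
tcp_rot: [-2.42, 1.571, 0.454]
contact_force: [-0.4, -0.1, 0.3]
gripper_width: 0.998
time_s: 4.55
ee_pos: [0.4458, 0.1809, 0.0476]
tcp_rot: [-2.508, 1.57, 0.366]
contact_force: [-0.3, -1.9, 5.7]
gripper_width: 0.177
time_s: 5.05
ee_pos: [0.4458, 0.1808, 0.0477]
tcp_rot: [-3.012, 1.57, -0.138]
contact_force: [-1.3, -0.1, 6.6]
gripper_width: 0.163
t 5.05 p [0.4458 0.1808 0.0477] jaw -105.33 xax [ 0. -0. -1.] F [-1.3 -0.1  6.6] w 0.163
```

View pics/w4.png

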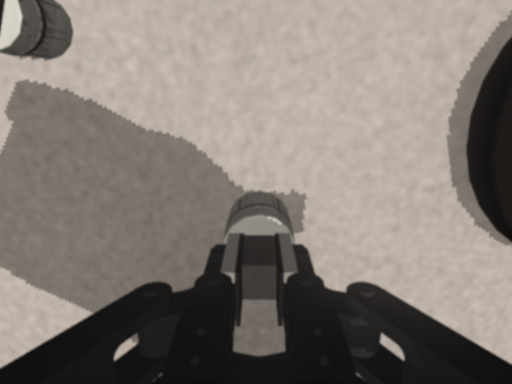

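```bash
python3 -m creep '[[-20,0,0,0],[-45,0,0,0],[-70,0,0,0],[-95,0,0,0],[-100,0,0,0]]' ; python3 -m creep '[[0,0,0,-8],[0,0,0,-15.3],[0,0,0,-15.3],[0,0,0,-15.3],[0,0,0,-15.3]]'; python3 -c "
from h import *
s=st(); rows([.447,-.0213,.148],s)
d=get_image('wrist'); cv2.imwrite('pics/w5.png',d['image'])
d=get_image('side'); cv2.imwrite('pics/s5.png',cv2.resize(d['image'][150:300,180:370],None,fx=4,fy=4,interpolation=cv2.INTER_CUBIC))"
```

```text
time_s: 5.6
ee_pos: [0.4466, 0.1813, 0.1496]
tcp_rot: [-2.537, 1.567, 0.336]
contact_force: [-0.1, 0.5, -2.5]
gripper_width: 0.162
time_s: 6.1
ee_pos: [0.4454, 0.1808, 0.147]
tcp_rot: [0.227, 1.57, -2.918]
contact_force: [0.5, -0.4, -2.5]
gripper_width: 0.164
t 6.1 p [0.4454 0.1808 0.147 ] jaw -90.21 xax [-0.001 -0.    -1.   ] F [ 0.5 -0.4 -2.5] w 0.164
 rows tool mm [ -1.  202.   -2.3]
```

View pics/w5.png

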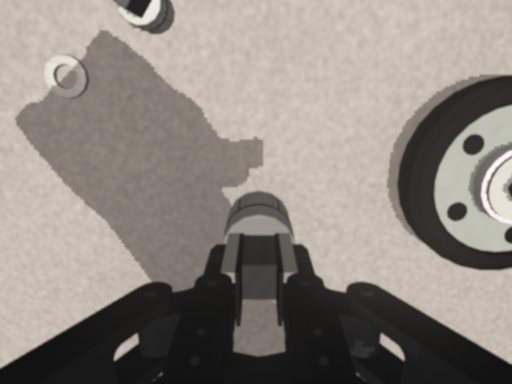

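View pics/s5.png

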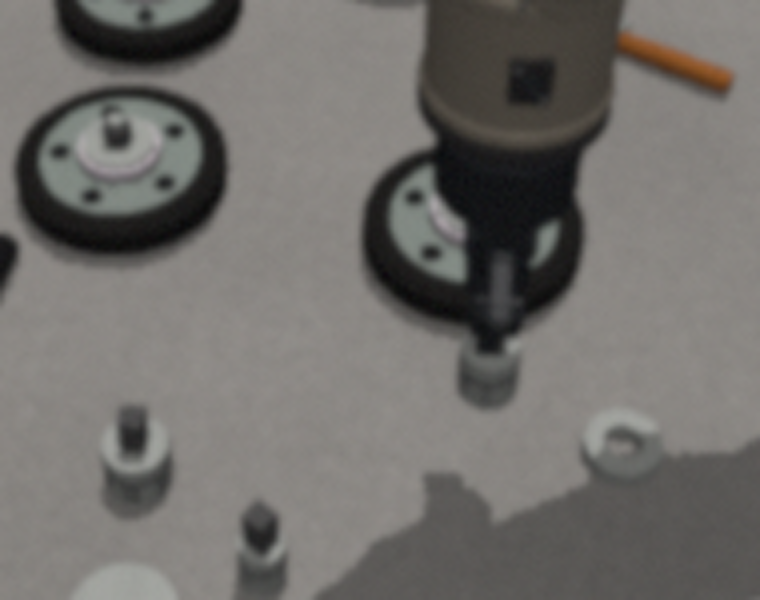

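```bash
python3 - <<'E'
from h import *
s=st(); d=get_image("wrist"); g=d["image"]
cv2.imwrite("pics/w5z.png",cv2.resize(g[180:260,210:310],None,fx=7,fy=7,interpolation=cv2.INTER_CUBIC))
zt=s["ee_pos"][2]-.0477
for r in(190,191,192,193): print(r,ray(d,(258.5,r),zt,s).round(4))
print(ray(d,(226,228),zt+.035,s),ray(d,(291,228),zt+.035,s))
c=s["ee_pos"]
for z in(.0,.04):
  a=np.linspace(0,6.28,73); q=np.array([proj(d,[c[0]+.018*np.cos(t),c[1]+.018*np.sin(t),zt+z],s) for t in a]); print(z,q.min(0),q.max(0))
E
```

```text
t 6.2 p [0.4455 0.1809 0.1472] jaw -90.13 xax [-0. -0. -1.] F [ 0.4 -0.2 -3.2] w 0.163
190 [0.4612 0.1784 0.0995]
191 [0.4605 0.1784 0.0995]
192 [0.4599 0.1784 0.0995]
193 [0.4593 0.1784 0.0995]
[0.45228799 0.19430997 0.1344505 ] [0.4522299  0.16253723 0.1344505 ]
0.0 [224.01304913 186.10765377] [284.78287015 243.07747569]
0.04 [215.90193149 209.8556948 ] [290.83336785 278.26918494]
```

View pics/w5z.png

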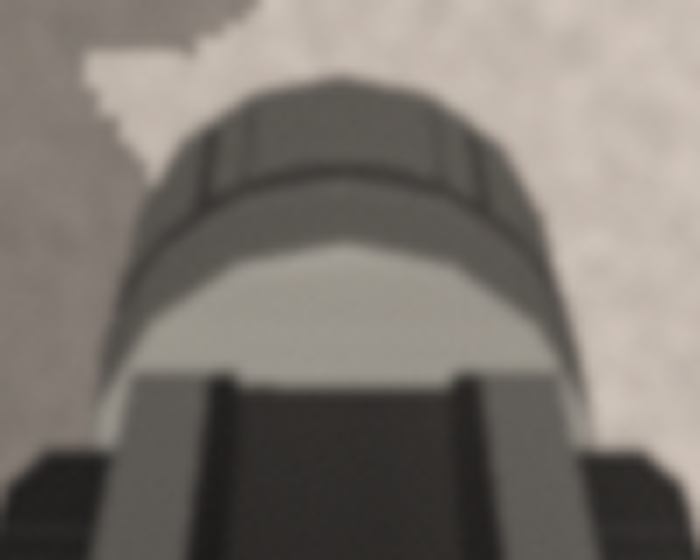

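```bash
python3 -m creep '[[0,40,-1,0],[0,80,-2,0],[0,120,-3,0],[0,160,-4,0],[0,195,-4.3,0]]' ; python3 -m creep '[[0,4.7,0,0],[0,4.7,0,0],[0,4.7,0,0],[0,4.7,0,0],[0,4.7,0,0]]'; python3 -c "
from h import *
s=st(); rows([.4498,-.0188,.148],s)
d=get_image('wrist'); cv2.imwrite('pics/w6.png',d['image'])
d=get_image('side'); cv2.imwrite('pics/s6.png',cv2.resize(d['image'][150:270,220:370],None,fx=5,fy=5,interpolation=cv2.INTER_CUBIC))"
```

```text
time_s: 6.75
ee_pos: [0.4496, -0.0161, 0.1474]
tcp_rot: [2.545, 1.57, -0.599]
contact_force: [0.5, 0.4, -1.9]
gripper_width: 0.161
time_s: 7.25
ee_pos: [0.4499, -0.0179, 0.1473]
tcp_rot: [-1.523, 1.571, 1.619]
contact_force: [-0.2, 0.5, -1.6]
gripper_width: 0.163
t 7.25 p [ 0.4499 -0.0179  0.1473] jaw -89.94 xax [-0.  0. -1.] F [-0.2  0.5 -1.6] w 0.163
 rows tool mm [-0.7  0.9  0.1]
```

View pics/w6.png

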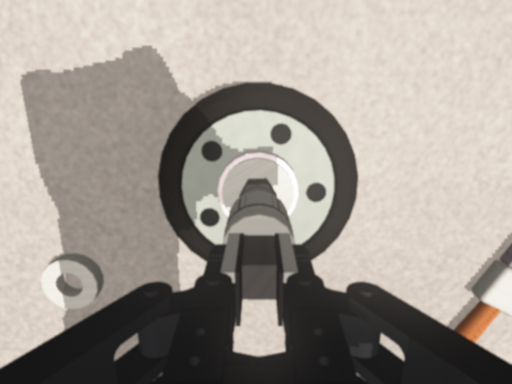

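View pics/s6.png

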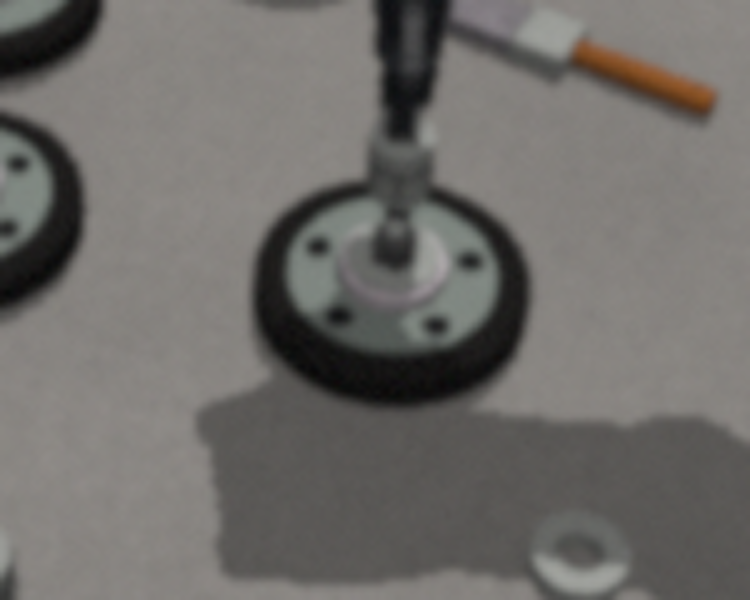

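```bash
python3 - <<'E'
from h import *
s=st(); d=get_image("side"); w=get_image("wrist")
for z in(.046,.06,.069,.1,.12,.14): print(z,proj(d,[.448,-.02,z]).round(2), "dx1mm",(proj(d,[.449,-.02,z])-proj(d,[.448,-.02,z])).round(2),proj(w,[.448,-.02,z],s).round(1))
cv2.imwrite("pics/w6z.png",cv2.resize(w["image"][140:250,200:320],None,fx=5.4,fy=5.4,interpolation=cv2.INTER_CUBIC))
g=d["image"]; cv2.imwrite("pics/s6z.png",cv2.resize(g[165:220,265:335],None,fx=10,fy=10,interpolation=cv2.INTER_CUBIC))
E
```

```text
t 7.35 p [ 0.4498 -0.0182  0.1473] jaw -89.96 xax [-0.  0. -1.] F [-0.8 -0.3 -2.7] w 0.161
0.046 [297.58 199.7 ] dx1mm [-0.35 -0.02] [257.7 191.8]
0.06 [297.9  196.32] dx1mm [-0.36 -0.02] [257.7 197.6]
0.069 [298.1  194.11] dx1mm [-0.36 -0.02] [257.6 201.7]
0.1 [298.82 186.33] dx1mm [-0.37 -0.02] [257.5 218.4]
0.12 [299.31 181.13] dx1mm [-0.37 -0.02] [257.3 232.1]
0.14 [299.8 175.8] dx1mm [-0.38 -0.02] [257.1 248.9]
```

View pics/w6z.png

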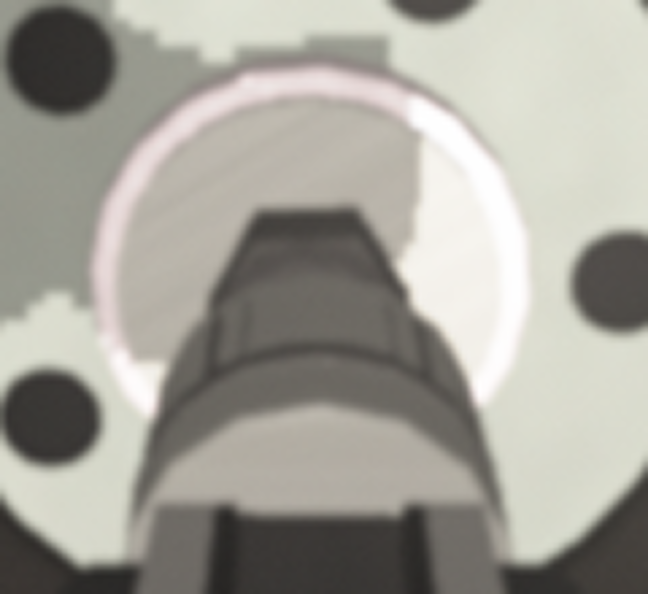

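View pics/s6z.png

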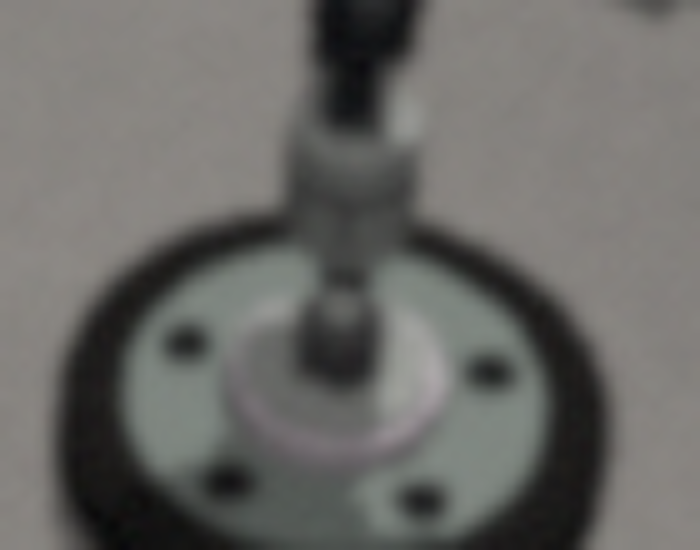

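```bash
python3 - <<'E'
from h import *
s=st(); w=get_image("wrist")
f=lambda u,v:(200+(u+.5)/5.4-.5,140+(v+.5)/5.4-.5)
P=lambda u,v,z:ray(w,f(u,v),z,s)[:2].round(4)
print("ring top ->cx",P(311,64,.046)[0]-.0301,"ring y",P(93,270,.046),P(529,270,.046))
print("nut far base cx",P(306,207,.046)[0]-.012,P(306,207,.046)[1], P(255,207,.046),P(358,207,.046))
z=s["ee_pos"][2]-.0477
print("socket shoulder x",P(320,402,z+.04)[0]-.018,"mouth x",P(320,288,z)[0]-.018,"y",(P(132,530,z+.037)+P(507,530,z+.037))/2)
E
```

```text
t 7.45 p [ 0.4498 -0.0185  0.1473] jaw -89.99 xax [ 0.  0. -1.] F [-0.8  0.6 -2.1] w 0.16
ring top ->cx 0.4482 ring y [0.4497 0.0101] [ 0.4497 -0.0499]
nut far base cx 0.4467 -0.0192 [ 0.4587 -0.0123] [ 0.4587 -0.0263]
socket shoulder x 0.4477 mouth x 0.4457 y [ 0.4523 -0.0211]
```

```bash
python3 -m creep '[[10,-1.5,0,0],[20,-1.5,0,0],[28,-1.5,0,0],[32,-1.5,0,0],[33,-1.5,0,0]]' ; python3 -m creep '[[1,0,0,0],[2,0,0,0],[3,0,0,0],[4,0,0,0],[5,0,0,0]]'; python3 -c "
from h import *
s=st();print(s['moment'])
d=get_image('wrist'); cv2.imwrite('pics/w7.png',cv2.resize(d['image'][140:250,200:320],None,fx=5.4,fy=5.4,interpolation=cv2.INTER_CUBIC))"
```

```text
time_s: 8.0
ee_pos: [0.4494, -0.0173, 0.1135]
tcp_rot: [-0.176, 1.569, 2.966]
contact_force: [-0.4, -0.1, -2.3]
gripper_width: 0.163
time_s: 8.5
ee_pos: [0.4499, -0.0174, 0.1094]
tcp_rot: [-3.037, 1.571, 0.104]
contact_force: [-0.0, 0.6, -2.4]
gripper_width: 0.164
t 8.5 p [ 0.4499 -0.0174  0.1094] jaw -90.03 xax [ 0.  0. -1.] F [-0.   0.6 -2.4] w 0.164
[ 0.0335999   0.03944315 -0.02386034]
```

View pics/w7.png

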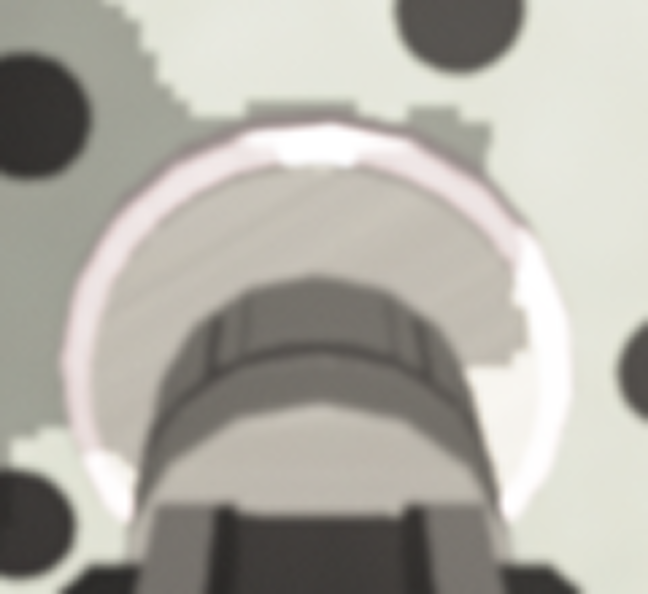

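```bash
python3 -m creep '[[1,0,0,0],[2,0,0,0],[3,0,0,0],[4,0,0,0],[5,0,0,0]]'; python3 -c "
from h import *
s=st();print(s['moment'].round(2))"
```

```text
time_s: 9.05
ee_pos: [0.4498, -0.0173, 0.1042]
tcp_rot: [-0.743, 1.571, 2.398]
contact_force: [-0.8, -0.5, -1.4]
gripper_width: 0.162
t 9.05 p [ 0.4498 -0.0173  0.1042] jaw -90.03 xax [-0.  0. -1.] F [-0.8 -0.5 -1.4] w 0.162
[-0.04  0.01  0.01]
```

```bash
python3 -m creep '[[1,0,0,0],[2,0,0,0],[3,0,0,0],[4,0,0,0],[5,0,0,0]]'; python3 -c "
from h import *
s=st();print(s['moment'].round(2))"
```

```text
time_s: 9.55
ee_pos: [0.4498, -0.0174, 0.0993]
tcp_rot: [-1.165, 1.571, 1.976]
contact_force: [-1.0, -0.3, -1.7]
gripper_width: 0.161
t 9.55 p [ 0.4498 -0.0174  0.0993] jaw -90.03 xax [-0.  0. -1.] F [-1.  -0.3 -1.7] w 0.161
[-0.01  0.13 -0.  ]
```

```bash
python3 -m creep '[[1,0,0,0],[2,0,0,0],[3,0,0,0],[4,0,0,0],[5,0,0,0]]'; python3 -m creep '[[0.5,0,0,0],[1,0,0,0],[1,0,0,0],[1,0,0,0],[1,0,0,0]]'; python3 -c "
from h import *
s=st();print(s['moment'].round(2))
d=get_image('wrist'); cv2.imwrite('pics/w8.png',cv2.resize(d['image'][140:250,200:320],None,fx=5.4,fy=5.4,interpolation=cv2.INTER_CUBIC))"
```

```text
time_s: 10.05
ee_pos: [0.4498, -0.0174, 0.0943]
tcp_rot: [-2.324, 1.571, 0.817]
contact_force: [-0.3, -0.0, -1.5]
gripper_width: 0.158
time_s: 10.55
ee_pos: [0.45, -0.0173, 0.0937]
tcp_rot: [2.894, 1.57, -0.248]
contact_force: [-2.2, 0.5, 6.8]
gripper_width: 0.164
t 10.55 p [ 0.45   -0.0173  0.0937] jaw -90.03 xax [ 0. -0. -1.] F [-2.2  0.5  6.8] w 0.164
[0.01 0.73 0.  ]
```

View pics/w8.png

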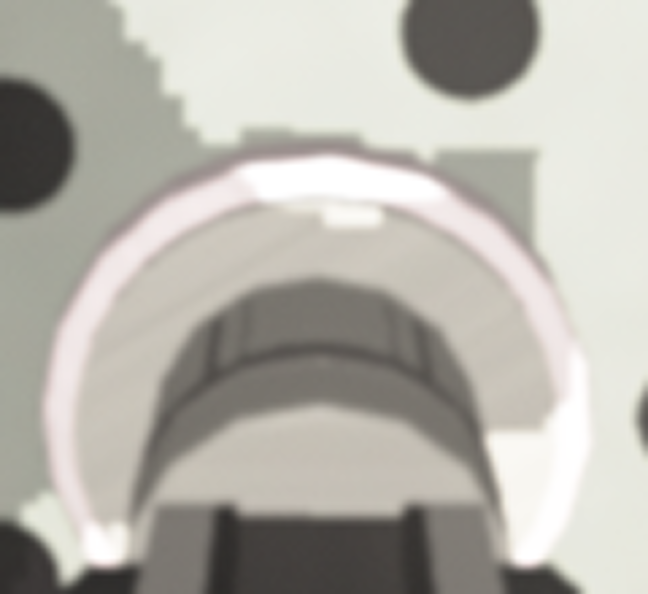

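The socket bottomed at exactly the washer height (mouth about 46 mm). I'll twist it a little to tell a fit from a loose oversize socket: a 24 mm nut should stop it at about 10°.

```bash
python3 -m creep '[[0,0,0,4],[0,0,0,8],[0,0,0,8],[0,0,0,8],[0,0,0,8]]'; python3 -c "
from h import *
s=st();print(s['moment'].round(2))";  python3 -m creep '[[0,0,0,1],[0,0,0,2],[0,0,0,3],[0,0,0,4],[0,0,0,4]]'; python3 -c "
from h import *
s=st();print(s['moment'].round(2))"
```

```text
time_s: 11.1
ee_pos: [0.4495, -0.0176, 0.0936]
tcp_rot: [0.892, 1.57, -2.389]
contact_force: [-5.9, -1.3, 10.4]
gripper_width: 0.161
t 11.1 p [ 0.4495 -0.0176  0.0936] jaw -98.03 xax [-0.001 -0.001 -1.   ] F [-5.9 -1.3 10.4] w 0.161
[-0.4   1.42 -0.01]
time_s: 11.6
ee_pos: [0.4493, -0.0177, 0.0936]
tcp_rot: [0.98, 1.57, -2.372]
contact_force: [-6.5, -2.8, 10.8]
gripper_width: 0.164
t 11.6 p [ 0.4493 -0.0177  0.0936] jaw -102.05 xax [-0.001 -0.001 -1.   ] F [-6.5 -2.8 10.8] w 0.164
[-0.75  1.64  0.48]
```

The torque starts at about 12°, so the socket engages the nut and isn't loose. I'll turn it back, press lightly and check.

```bash
python3 -m creep '[[0,0,0,-6],[0,0,0,-12],[0,0,0,-12],[0.5,0,0,-12],[0.5,0,0,-12]]'; python3 -m creep '[[0.5,0,0,0],[0.5,0,0,0],[0.5,0,0,0],[0.5,0,0,0],[0.5,0,0,0]]'; python3 -c "
from h import *
s=st();print(s['moment'].round(2))
d=get_image('wrist'); cv2.imwrite('pics/w9.png',d['image'])
for n in ('side','top'): cv2.imwrite('pics/%s9.png'%n,get_image(n)['image'])"
```

```text
time_s: 12.1
ee_pos: [0.4501, -0.0174, 0.0936]
tcp_rot: [2.604, 1.57, -0.538]
contact_force: [-4.9, -0.5, 17.3]
gripper_width: 0.163
time_s: 12.6
ee_pos: [0.4503, -0.0174, 0.0935]
tcp_rot: [2.615, 1.57, -0.527]
contact_force: [-8.1, -0.1, 26.6]
gripper_width: 0.16
t 12.6 p [ 0.4503 -0.0174  0.0935] jaw -90.03 xax [ 0.001 -0.001 -1.   ] F [-8.1 -0.1 26.6] w 0.16
[-0.25  2.1   0.09]
```

View pics/w9.png

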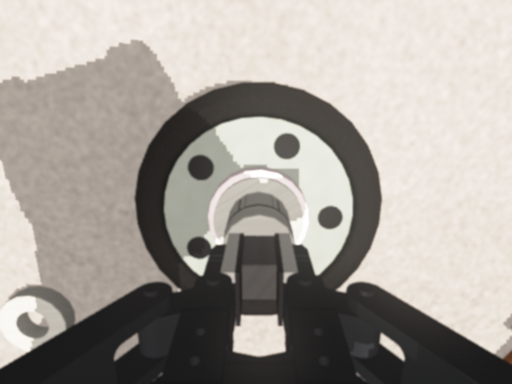

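View pics/side9.png

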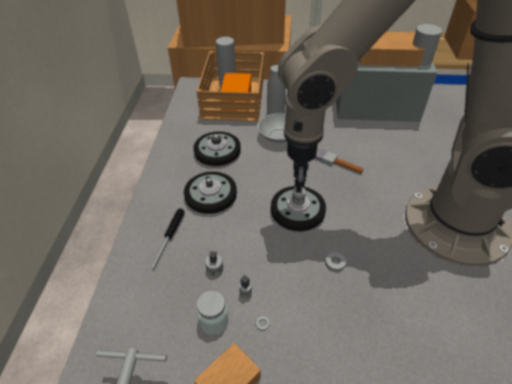

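```bash
python3 -m creep '[[-0.3,0,0.5,0],[-0.3,0,1,0],[-0.3,0,1.2,0],[-0.1,0,1.2,0],[-0.1,0,1.2,0]]'; python3 -m creep '[[0,0,0,0],[0,0,0,0],[0,0,0,0],[0,0,0,0],[0,0,0,0]]'; python3 -c "
from h import *
s=st();print(s['moment'].round(2))"
```

```text
time_s: 13.25
ee_pos: [0.4498, -0.0174, 0.0935]
tcp_rot: [3.032, 1.568, -0.11]
contact_force: [-2.1, -2.1, 18.4]
gripper_width: 0.158
time_s: 13.75
ee_pos: [0.4499, -0.0174, 0.0935]
tcp_rot: [3.021, 1.568, -0.121]
contact_force: [-2.8, -1.5, 17.8]
gripper_width: 0.16
t 13.75 p [ 0.4499 -0.0174  0.0935] jaw -90.02 xax [ 0.002 -0.    -1.   ] F [-2.8 -1.5 17.8] w 0.16
[-0.41  0.63  0.09]
```

```bash
python3 -c "
from h import *
sign_off(); st()"
```

```text
the job is handed in; nothing more can be done
the job is handed in; nothing more can be done
```

The middle socket (for 24 mm nuts) is fully down over the nut on the nearest wheel. It is still gripped at 100 N with a steady push of about 18 N, and I handed the job in at about 14 s of the 72 s allowed.

- **Which socket:** the near nut measured about 27 mm across its corners, which matches a 24 mm nut (27.7 mm). I did not try the other two sockets.
- **Seating:** the socket slid on with no resistance. It stopped at the height worked out in advance for its mouth resting on the washer, with the tool at 93.5–93.7 mm.
- **Fit:** turned 8°, the socket met no torque. At 12° it met about 0.5 N m, so it engages the nut and is not a loose oversize. I then turned it back and eased off a sideways load of about 8 N, which left about 3 N.
- **Other objects:** the last side picture showed the other two sockets and the bystanders visible there standing where they were. I never touched any of them.
- **Disagreements:** the wrist camera was about 2.5 mm off sideways. I corrected for it by comparing the held socket and the nut in the same picture. The side camera put the socket's position along x (toward or away from the robot) about 1.4 mm from where I had it. The sideways load agreed with it, so I moved the tool 1.2 mm that way.

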